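# Press a gilded rosette with the ratchet press

## Robot

A 6-joint arm with a two-finger parallel gripper is mounted at the origin on the work surface. World frame = base frame: x ahead of the robot, y to its left, z up, the work surface at z = 0. Lengths are in mm, angles in rad, forces in N, time in s.
With the tool pointing down it reaches from about 425 to 1125 mm from the base axis. Payload 14.9 kg.
Tool frame: the origin (TCP) lies at the very end of the fingers, on their centre line; the grasp point (between the pads) lies 19 mm behind it; z points along the fingers, y is the line along which they close (so a half turn about z gives the same grasp; the last joint's range is limited). The gripper opens to 91 mm and grips with 3 to 60 N. Pads are 32 mm wide; open, the fingers measure 118 mm over their backs; the gripper's body (76 mm by 178 mm) begins 60 mm behind the grasp point.
Start: joints at [1.29, 0.379, 1.734, -0, 1.028, -0.033], TCP at [171.697, 678.63, 213.932] pointing down, gripper open.
Joint ranges: [-2.77, 2.77], [-0.74, 2.19], [0, 2.66], [-1.06, 4.2], [0.31, 2.87], [-3.08, 3.08]. Speed limits (rad/s): [1.89, 1.89, 2.39, 3.14, 3.14, 3.14].

## Interface

Orientations are given as a 3x3 rotation matrix whose columns are the frame's x, y, z axes.
In Python, from cell import * gives the robot as it stands. The module is installed in compiled form; this text tells all that it offers.
- The arm moves only by the tool send_rows, never from a script. Its argument "plan" is a list of rows, each a list of 3 entries, a list of its own where there are three numbers: the opening, from 0 (shut) to 1 (fully open), then the shift along the tool's x, y, z in m, then the turn about the tool's z in rad. A call has 1 to 20 rows; each row is the pose to reach, as a shift and turn from the pose commanded when the call began, along the tool's axes at that moment; what a row does not reach only later rows make up. A row lasts 1/10 s, in which the tool goes at most 50 mm and 8.59 degrees, less where a joint would pass 70% of its speed; a pose out of reach is approached as far as the arm can. A call with a gripper value outside its range is refused whole. The fingers move at their own pace and stop on an object; "force" is the grip in N (left out, the last holds). Time passes only in rows, so rows that repeat a pose let the fingers close. It gives the time, the measured TCP pose, the force, the opening and the grip force at its end, in the units of the state.
- observe(): the state, without advancing time (a new reading comes with each control period).
- capture(name): name is "side" or "top"; returns (picture, depth): 420x560x3 uint8, red, green, blue; 420x560 float32, mm along the optical axis (not along the pixel's ray), 0 where there is no reading.
- get_calibration(name): a dict with "fx", "fy", "cx", "cy" (pixels), "position" and "attitude" of the camera in the world. Camera axes: x right, y up, looking along -z (the intrinsics and any distortion apply to the point x, -y, -z); pixel columns grow to the right and rows downward; lengths in mm; the calibration is good to about 2 mm. A picture is of the moment at which its call begins. get_calibration takes no time and is no camera call.
- close_job(): hands the job in; it is judged then, once.
The state is a dict: "clock": time; "joint_pos": joint angles; "joint_vel": joint speeds; "effort": joint torques, N m; "ee_pos": TCP position; "tool_rot": TCP orientation; "ft_force": force on the tool from outside, world axes, zero at the start; "torque": the same for the moment, N m; "grip_width": finger opening in mm; "grasp_force": force on a finger pad.
Only numpy, scipy, OpenCV 4.12 (cv2) and the standard library are available. Lean on these libraries where they do the work, as an engineer would, in place of code of your own. Each camera call takes 0.05 s, during which the arm holds its last target. There are 200 camera calls.

## Task

In the gilding shop, take the black grip of the green press head and slide it along its rail until the round pad is centred over the gold rosette. Then push the red lever bar over, away from its rest, exactly four clicks and no further, and finish while holding it there: the lever springs back if let go, so do not release it. Leave the jar, the leaf book, the brush and the tin where they are.

Things in the scene. Friction and masses are not known exactly. Their poses are not given: they have to be found in the camera images.
- press_base: Fixed baseboard of the press, plywood, 220 x 400 x 12 mm, with an aluminium rail along its y axis (rail top 24 mm above the table) and a cream strip along its +x side. Origin on the table under the middle of the rail; y runs along the rail, x points across it towards the cream strip, z up. It lies turned by up to 18 degrees.
- head (a joint): Travel of the green press head along the rail in m: 0 at the -y stop, up to 0.15, growing towards press_base +y. Stiff slide: about 6 N to move, stays where left. The head (foot 56 x 205 mm, top 44 mm above the table) carries the black grip, the lever and the pad. It starts 25 to 145 mm short of the rosette, on its -y side, so it has to move towards +y.
- grip_top (a point): Top centre of the black upright grip on the head, a block 30 mm (x) by 24 mm (y) in the press axes and 45 mm high, top 89 mm above the table, on the head's -y end, 130 mm from the middle of the lever. The point has the axes of press_base.
- pad_face (a point): Centre of the underside of the round black pad (36 mm diameter) that hangs from the head's arm, 85 mm to +x of the pivot, in line with it in y. It moves down 3 mm per click, from about 14 mm above the rosette.
- rosette: Fixed gold rosette, 58 mm diameter, 14.5 mm high, on the cream strip, 85 mm to +x of the rail's middle. Origin at the centre of its underside, 22 mm above the table.
- pivot (a point): Middle of the lever's hinge axle on the head, 95 mm above the table. The axle runs along press_base y.
- handle: The swinging handle: two round steel side arms (10 mm thick, 96 mm apart between centres, 115 mm from axle to bar) joined by the round red bar (16 mm diameter, 86 mm clear between the arms, parallel to press_base y). Origin at the pivot; turns with the ratchet joint, y along the axle.
- bar_mid (a point): Middle of the red bar, on its centre line: 115 mm from the pivot. At rest it is 70 mm to press_base -x of the pivot and 187 mm above the table (the lever leans 0.65 rad from upright towards -x). Free space all round it. A firm pinch on the bar adds 2 to 3 N of friction as it turns in the fingers, and the bar then lags a few mm behind the hand.
- ratchet (a joint): Lever angle in rad: 0 at rest against its stop, growing as the bar swings up and over to press_base +x, end stop at 1.45. Click k sits at 0.22 k; four clicks = 0.88, leaning 0.23 past upright to +x. A spring always drives it back to 0. Push needed at the bar, along its path: least (2 to 4 N) on a click, most (8 to 10 N) half way between clicks: one swell and drop per click.
- size_jar: Loose jar, 60 mm diameter, 85 mm high; origin at the centre of its underside. Bystander.
- leaf_book: Loose peach-coloured leaf book, 90 x 85 x 16 mm; origin at the centre of its underside. Bystander.
- gilding_brush: Loose brush lying flat along its x axis, wooden handle to -x, about 200 mm long. Bystander.
- tin: Loose open steel tin, 68 mm diameter, 45 mm high; origin at the centre of its underside. Bystander.

How it is judged:
By the outcome, as a careful person would: the job done as asked, in the order asked, and still so for the second after the job is handed in, while the arm keeps its last pose, push and grip.
It also fails if it takes over 61 s, if anything falls off the work surface, if the arm or the gripper's body presses on something with over 40 N, if the wrist force passes 120 N, or if a joint passes its speed limit or range.

## Working session

There is one attempt and no reset: what is moved stays moved. The work goes in short steps, Python scripts to look and compute and a tool call to move; the robot and the scene stay as the last step left them, time stands still between calls to the robot, and variables do not carry over. Pictures are saved under pics/ and viewed, at most 10 in all, crops included, and the job is handed in when it is done.

Besides the shell and the picture viewer there is one more tool, called after "Emit:" in YAML: its name, and indented under it one key for each argument. send_rows: Moves the arm, as the interface text tells. Its arguments: {"type":"object","properties":{"plan":{"type":"array"},"force":{"type":"number"}},"required":["plan"]}

```bash
mkdir -p pics; cat > h.py <<'E'
from cell import *
import numpy as np, cv2
def snap(n,f):
    p,d=capture(n); cv2.imwrite('pics/'+f+'.png',p[:,:,::-1]); np.savez('pics/'+f+'.npz',p=p,d=d); return p,d
def cal(n):
    c=get_calibration(n); return c,np.array(c['position']),np.array(c['attitude'])
def ray(n,u,v):
    c,P,A=cal(n); d=A@np.array([(u-c['cx'])/c['fx'],-(v-c['cy'])/c['fy'],-1.]); return P,d
def onz(n,u,v,z):
    P,d=ray(n,u,v); return P+d*(z-P[2])/d[2]
def pts(n,D):
    c,P,A=cal(n); v,u=np.mgrid[:420,:560]
    X=np.stack([(u-c['cx'])/c['fx']*D,-(v-c['cy'])/c['fy']*D,-D],-1)
    return X@A.T+P
E
python3 - <<'E'
from h import *
for n in('side','top'):
    snap(n,n+'0'); print(get_calibration(n))
s=observe(); print(s['tool_rot'],s['ft_force'],s['clock'])
E
```

```text
{'fx': 515.3084961658687, 'fy': 515.3084961658687, 'cx': 274.07566681621347, 'cy': 209.8583611997382, 'position': array([246.03673827, 723.62674685, 988.73930193]), 'attitude': array([[-0.86836092,  0.36111605, -0.33991838],
       [-0.49564127, -0.65542651,  0.56987351],
       [-0.01700104,  0.66333347,  0.74813079]])}
{'fx': 408.7617257789409, 'fy': 408.7617257789409, 'cx': 274.78501175725864, 'cy': 205.0548726560564, 'position': array([ 513.52464763,   54.19565958, 1003.44969088]), 'attitude': array([[-1.13243533e-02,  9.93009317e-01, -1.17491512e-01],
       [-9.99935862e-01, -1.12249575e-02,  1.50768014e-03],
       [ 1.78303195e-04,  1.17501050e-01,  9.93072742e-01]])}
[[-9.69454812e-01  2.45269843e-01 -2.68692898e-04]
 [ 2.45269988e-01  9.69454374e-01 -9.21936968e-04]
 [ 3.43621691e-05 -9.59678534e-04 -9.99999539e-01]] [ 0.66076567 -0.8220647   0.01917419] 0.1
```

View pics/side0.png

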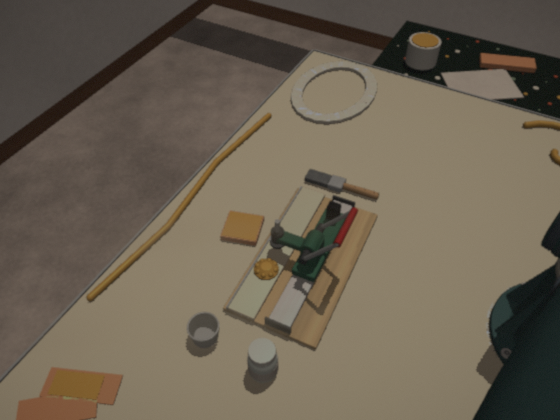

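View pics/top0.png

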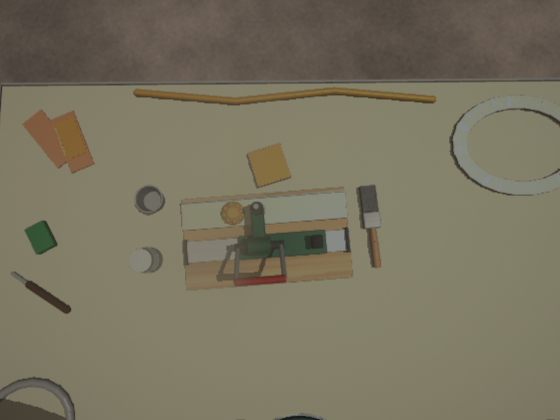

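The side view shows the press with the rosette at about (265,268) and the red bar at (347,226). The top view shows the rail running across the picture, with the grip at (315,241), the rosette at (232,212), the pad arm at (257,208) and the red bar at (260,281).

```bash
cat >> h.py <<'E'
def comp(m,u,v,r=25):
    k,l,st,ce=cv2.connectedComponentsWithStats(m.astype(np.uint8)); 
    best=[i for i in range(1,k) if np.hypot(*(ce[i]-[u,v]))<r and st[i,4]>15]
    return l==max(best,key=lambda i:st[i,4])
E
python3 - <<'E'
from h import *
z=np.load('pics/top0.npz'); p,d=z['p'],z['d']; h=cv2.cvtColor(p,cv2.COLOR_RGB2HSV); X=pts('top',d)
Z=X[...,2]
red=comp(((h[...,0]<8)|(h[...,0]>172))&(h[...,1]>150),260,281)
q=X[red]; v,u=np.nonzero(red); print('red',red.sum(),u.mean(),v.mean(),u.min(),u.max(),q.mean(0), np.percentile(q[:,2],[5,50,95]))
r=cv2.minAreaRect(np.c_[u,v].astype(np.float32)); print(r)
box=cv2.boxPoints(r); print([onz('top',*b,187).round(1) for b in box])
print('red mid', onz('top',*r[0],190))
# grip: by depth
g=comp((Z>80)&(Z<97)&(h[...,2]<60),315,241); v,u=np.nonzero(g); r=cv2.minAreaRect(np.c_[u,v].astype(np.float32)); print('grip',r,X[g].mean(0),onz('top',*r[0],89))
# board
b=comp((Z>6)&(Z<110),268,240,60); v,u=np.nonzero(b); r=cv2.minAreaRect(np.c_[u,v].astype(np.float32)); print('board',r,onz('top',*r[0],12),[onz('top',*x,12).round(1) for x in cv2.boxPoints(r)])
# rosette
o=comp((h[...,0]>10)&(h[...,0]<24)&(h[...,1]>130)&(Z>22),232,212,12); v,u=np.nonzero(o); print('ros',o.sum(),cv2.minEnclosingCircle(np.c_[u,v].astype(np.float32)),X[o].mean(0), Z[o].max())
print(h[212,225:240],h[208,250:265,:],Z[208,250:265].round())
c=p[150:310,160:400,::-1]; cv2.imwrite('pics/c1.png',cv2.resize(c,(780,520),interpolation=cv2.INTER_CUBIC))
E
```

```text
red 151 271.52317880794703 279.44370860927154 256 284 [463.47051239  61.03862227 199.36342733] [191.74911058 193.96387048 196.61336266]
((270.0, 279.0), (6.0, 28.0), 90.0)
[array([469.8,  91.6, 187. ]), array([469.1,  36.4, 187. ]), array([457.5,  36.6, 187. ]), array([458.1,  91.6, 187. ])]
red mid [463.79398877  64.00221626 190.        ]
grip ((316.6799621582031, 241.2599639892578), (12.869343757629395, 10.889445304870605), 81.8698959350586) [539.36494821 -39.65774602  88.48593725] [539.38485533 -39.66702038  89.        ]
board ((265.5990905761719, 238.6311798095703), (91.0583267211914, 166.7962646484375), 85.5526123046875) [549.29641687  75.83496051  12.        ] [array([646.6, 287. ,  12. ]), array([ 674.1, -120.8,   12. ]), array([ 454.1, -130.7,   12. ]), array([428.2, 266.6,  12. ])]Traceback (most recent call last):
  File "<stdin>", line 14, in <module>
  File "h.py", line 18, in comp
    return l==max(best,key=lambda i:st[i,4])
              ~~~^^^^^^^^^^^^^^^^^^^^^^^^^^^
ValueError: max() iterable argument is empty
```

```bash
python3 - <<'E'
from h import *
z=np.load('pics/top0.npz'); p,d=z['p'],z['d']; h=cv2.cvtColor(p,cv2.COLOR_RGB2HSV); X=pts('top',d); Z=X[...,2]
print(X[[60+60,330,330,200],[300,100,450,450]].round(1))
for u in (200,300,330): print(u,[(v,int(X[v,u,0]),int(Z[v,u])) for v in range(184,296,4)])
o=(h[...,0]>8)&(h[...,0]<26)&(h[...,1]>110); o[:,:215]=0;o[:,250:]=0;o[:195]=0;o[228:]=0
v,u=np.nonzero(o); print('ros',o.sum(),cv2.minEnclosingCircle(np.c_[u,v].astype(np.float32)),u.mean(),v.mean(),np.percentile(Z[o],[5,50,95]))
print(onz('top',u.mean(),v.mean(),32))
c=p[170:310,165:375,::-1]; cv2.imwrite('pics/c1.png',cv2.resize(np.clip(c*1.6,0,255).astype(np.uint8),None,fx=3.7,fy=3.7,interpolation=cv2.INTER_CUBIC))
E
```

```text
[[ 849.2  -13.8   -1.9]
 [ 337.1  472.3    1.6]
 [ 326.8 -363.1   -2.8]
 [ 640.6 -383.5   -5.2]]
200 [(184, 686, 1), (188, 676, 2), (192, 666, 0), (196, 657, -2), (200, 645, 10), (204, 634, 22), (208, 624, 21), (212, 614, 21), (216, 605, 20), (220, 595, 23), (224, 585, 22), (228, 576, 22), (232, 567, 11), (236, 557, 12), (240, 547, 13), (244, 537, 23), (248, 528, 21), (252, 518, 21), (256, 509, 21), (260, 500, 23), (264, 490, 12), (268, 480, 12), (272, 471, 14), (276, 461, 10), (280, 452, 16), (284, 442, 10), (288, 433, 15), (292, 423, 0)]
300 [(184, 684, 0), (188, 674, 0), (192, 662, 13), (196, 651, 16), (200, 641, 19), (204, 631, 24), (208, 621, 25), (212, 611, 23), (216, 602, 22), (220, 592, 22), (224, 583, 10), (228, 574, 11), (232, 562, 42), (236, 553, 42), (240, 544, 43), (244, 534, 43), (248, 525, 46), (252, 516, 42), (256, 506, 12), (260, 497, 12), (264, 487, 10), (268, 478, 12), (272, 468, 10), (276, 459, 10), (280, 449, 12), (284, 439, 0), (288, 429, 0), (292, 420, 2)]
330 [(184, 683, 2), (188, 672, 8), (192, 660, 20), (196, 650, 22), (200, 640, 22), (204, 630, 23), (208, 513, 1003), (212, 611, 24), (216, 601, 21), (220, 592, 11), (224, 583, 8), (228, 573, 9), (232, 562, 24), (236, 553, 24), (240, 543, 22), (244, 534, 25), (248, 524, 23), (252, 515, 9), (256, 505, 13), (260, 496, 12), (264, 486, 9), (268, 477, 9), (272, 467, 13), (276, 458, 10), (280, 448, 0), (284, 438, -3), (288, 429, 0), (292, 419, 0)]
ros 349 ((232.8515625, 212.59375), 11.237574577331543) 232.68481375358166 212.5702005730659 [27.7005196  34.02598416 37.92822177]
[611.52432198 153.45035752  32.        ]
```

View pics/c1.png

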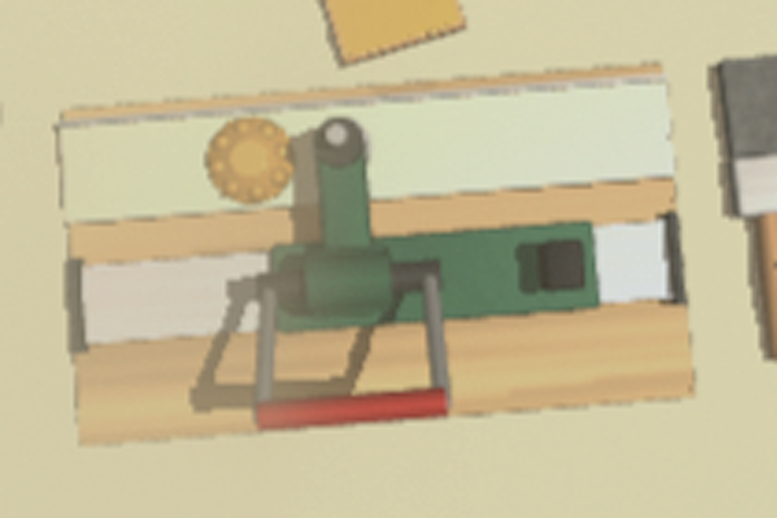

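```bash
cat >> h.py <<'E'
T=0.0665; XA=np.array([np.cos(T),np.sin(T),0]); YA=np.array([-np.sin(T),np.cos(T),0]); ZA=np.array([0,0,1.])
ROS=np.array([611.5,153.5,0]); 
def pf(p): d=np.asarray(p)-ROS; return np.array([d@XA+85,d@YA,p[2]])   # press axes about rosette-aligned pivot foot
def go(p):
    s=observe(); R=np.array(s['tool_rot']); d=R.T@(np.asarray(p)-s['ee_pos'])/1000
    a=np.arctan2(R[1,1],R[0,1]); e=T-a; e=(e+np.pi/2)%np.pi-np.pi/2
    print('shift',d.round(4),'turn',round(-e,4),'F',np.round(s['ft_force'],1),'clock',s['clock'],'ee',np.round(s['ee_pos'],1),'w',s['grip_width'],'pf',pf(s['ee_pos']).round(1),'j',np.round(s['joint_pos'],2))
E
python3 -c "
from h import *
go([539.4,-39.7,300])"
```

```text
shift [-0.5327 -0.6059 -0.0861] turn 1.2565 F [ 0.7 -0.8  0. ] clock 0.1 ee [171.6 678.3 213.4] w 91.50464557531244 pf [-319.1  552.9  213.4] j [ 1.29  0.38  1.73  0.    1.03 -0.03]
```

Emit:
send_rows:
  plan:
    - [1, [0, 0, -0.05], 0]
    - [1, [-0.02, -0.025, -0.086], 0.1]
    - [1, [-0.533, -0.606, -0.086], 1.2565]
    - [1, [-0.533, -0.606, -0.086], 1.2565]
    - [1, [-0.533, -0.606, -0.086], 1.2565]
    - [1, [-0.533, -0.606, -0.086], 1.2565]
    - [1, [-0.533, -0.606, -0.086], 1.2565]
    - [1, [-0.533, -0.606, -0.086], 1.2565]
    - [1, [-0.533, -0.606, -0.086], 1.2565]
    - [1, [-0.533, -0.606, -0.086], 1.2565]
    - [1, [-0.533, -0.606, -0.086], 1.2565]
    - [1, [-0.533, -0.606, -0.086], 1.2565]
    - [1, [-0.533, -0.606, -0.086], 1.2565]
    - [1, [-0.533, -0.606, -0.086], 1.2565]
    - [1, [-0.533, -0.606, -0.086], 1.2565]
    - [1, [-0.533, -0.606, -0.086], 1.2565]
    - [1, [-0.533, -0.606, -0.086], 1.2565]
    - [1, [-0.533, -0.606, -0.086], 1.2565]
    - [1, [-0.533, -0.606, -0.086], 1.2565]
    - [1, [-0.533, -0.606, -0.086], 1.2565]

```text
clock: 2.1
ee_pos: [539.4, -39.7, 299.5]
tool_rot: [[-0.065, 0.998, -0.001], [0.998, 0.065, 0.0], [0.0, -0.001, -1.0]]
ft_force: [0.5, -0.5, 0.3]
grip_width: 91.2
grasp_force: 0.0
```

```bash
python3 -c "
from h import *
go([539.4,-39.7,300])"
```

```text
shift [ 0.     -0.     -0.0005] turn -0.0011 F [ 0.5 -0.5  0.3] clock 2.1 ee [539.4 -39.7 299.5] w 91.15522455329233 pf [   0.3 -188.   299.5] j [-0.12  0.03  1.99  0.    1.12 -0.18]
```

Emit:
send_rows:
  plan:
    - [1, [0, 0, 0.05], 0]
    - [1, [0, 0, 0.1], 0]
    - [1, [0, 0, 0.15], 0]
    - [1, [0, 0, 0.19], 0]
    - [1, [0, 0, 0.22], 0]
    - [1, [0, 0, 0.235], 0]
    - [1, [0, 0, 0.245], 0]
    - [1, [0, 0, 0.245], 0]
    - [0.2, [0, 0, 0.245], 0]
    - [0.2, [0, 0, 0.245], 0]
    - [0.2, [0, 0, 0.245], 0]
    - [0.2, [0, 0, 0.245], 0]
    - [0.2, [0, 0, 0.245], 0]
    - [0.2, [0, 0, 0.245], 0]
    - [0.2, [0, 0, 0.245], 0]
  force: 40

```text
clock: 3.6
ee_pos: [539.8, -39.6, 55.0]
tool_rot: [[-0.066, 0.998, -0.0], [0.998, 0.066, -0.0], [-0.0, -0.0, -1.0]]
ft_force: [0.4, 0.2, -1.0]
grip_width: 37.9
grasp_force: 0.0
```

```bash
python3 -c "
from h import *
go([539.4,-39.7,300])
snap('top','top1')"
```

```text
shift [-1.00e-04 -4.00e-04 -2.45e-01] turn -0.0 F [ 0.4  0.2 -1. ] clock 3.6 ee [539.8 -39.6  55. ] w 37.94908565147715 pf [   0.6 -187.9   55. ] j [-0.12  0.38  2.1  -0.    0.65 -0.18]
```

Emit:
send_rows:
  plan:
    - [0, [0, 0, 0], 0]
    - [0, [0, 0, 0], 0]
    - [0, [0, 0, 0], 0]
    - [0, [0, 0, 0], 0]
    - [0, [0, 0, 0], 0]
    - [0, [0.005, 0, 0], 0]
    - [0, [0.012, 0, 0], 0]
    - [0, [0.02, 0, 0], 0]
    - [0, [0.028, 0, 0], 0]
    - [0, [0.036, 0, 0], 0]
    - [0, [0.043, 0, 0], 0]
    - [0, [0.048, 0, 0], 0]
    - [0, [0.051, 0, 0], 0]
    - [0, [0.053, 0, 0], 0]
    - [0, [0.053, 0, 0], 0]
    - [0, [0.053, 0, 0], 0]
  force: 40

```text
clock: 5.25
ee_pos: [537.5, 13.3, 55.1]
tool_rot: [[-0.067, 0.998, 0.002], [0.998, 0.067, -0.0], [-0.0, 0.002, -1.0]]
ft_force: [8.0, -0.1, -5.0]
grip_width: 29.9
grasp_force: 40.0
```

```bash
python3 - <<'E'
from h import *
go([539.4,-39.7,300])
p,d=snap('top','top2'); q,_=snap('side','side2')
a=cv2.resize(p[180:300,190:310,::-1],(400,400),interpolation=cv2.INTER_CUBIC); b=cv2.resize(q[190:310,220:340,::-1],(400,400),interpolation=cv2.INTER_CUBIC)
cv2.imwrite('pics/c2.png',np.clip(np.hstack([a,b])*1.6,0,255).astype(np.uint8))
E
```

```text
shift [-0.0531 -0.001  -0.2449] turn 0.0003 F [ 8.  -0.1 -5. ] clock 5.25 ee [537.5  13.3  55.1] w 29.85704385614695 pf [   1.8 -135.    55.1] j [-0.02  0.38  2.11 -0.    0.65 -0.09]
```

View pics/c2.png

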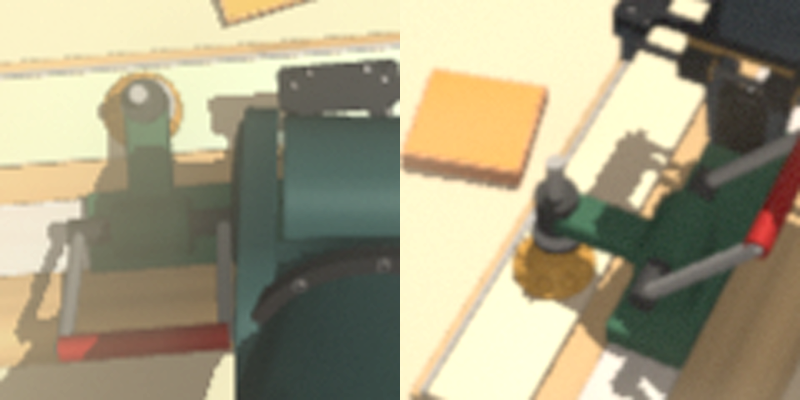

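```bash
cat >> h.py <<'E'
def tri(a,b):
    (P,d),(Q,e)=ray('top',*a),ray('side',*b); d/=np.linalg.norm(d); e/=np.linalg.norm(e)
    s=np.linalg.lstsq(np.c_[d,-e],Q-P,rcond=None)[0]; A,B=P+s[0]*d,Q+s[1]*e; return (A+B)/2,np.linalg.norm(A-B)
E
python3 - <<'E'
from h import *
z=np.load('pics/side0.npz'); p,d=z['p'],z['d']; h=cv2.cvtColor(p,cv2.COLOR_RGB2HSV)
o=(h[...,0]>8)&(h[...,0]<26)&(h[...,1]>140); o[:,:250]=0;o[:,282]=0;o[:250]=0;o[285:]=0; o=comp(o,265,268,15)
v,u=np.nonzero(o); r=cv2.fitEllipse(cv2.findContours(o.astype(np.uint8),0,1)[0][0]); print('ros side',o.sum(),r,u.min(),u.max(),v.min(),v.max())
R,e=tri((232.7,212.6),r[0]); print('ros',R,e)
def bright(f,u0,v0,r=3):
    g=cv2.cvtColor(np.load(f'pics/{f}.npz')['p'],cv2.COLOR_RGB2GRAY).astype(float)
    w=g[v0-r:v0+r+1,u0-r:u0+r+1]; w=np.clip(w-np.percentile(w,40),0,None); vv,uu=np.mgrid[v0-r:v0+r+1,u0-r:u0+r+1]; return (w*uu).sum()/w.sum(),(w*vv).sum()/w.sum()
a=bright('top2',231,208); b=bright('side2',267,239)
K,e=tri(a,b); print('knob',a,b,K,e, 'rel press',(K-R)@XA,(K-R)@YA)
# pad/cap dark disc, top view knob before: 
a=(256.5,206.5);print(onz('top',*bright('top0',256,206),K[2]))
E
```

```text
ros side 374 ((265.9126281738281, 268.64984130859375), (19.37506675720215, 22.698877334594727), 78.87612915039062) 255 277 258 278
ros [611.77648861 153.93150151  25.67383867] 0.6721794482273887
knob (np.float64(231.0411607936038), np.float64(207.65028131477644)) (np.float64(267.2372535690007), np.float64(238.13392250169952)) [610.8622986  146.41439185 129.61053839] 3.183162540954482 rel press -1.411688807818555 -7.4397456741523404
[615.70469222  94.52913518 129.61053839]
```

```bash
python3 - <<'E'
from h import *
for n,c in(('top',(260,280)),('side',(347,226))):
    p=np.load(f'pics/{n}0.npz')['p']; h=cv2.cvtColor(p,cv2.COLOR_RGB2HSV)
    m=((h[...,0]<9)|(h[...,0]>170))&(h[...,1]>110)&(h[...,2]>35); m=comp(m,*c); v,u=np.nonzero(m)
    r=cv2.minAreaRect(np.c_[u,v].astype(np.float32)); print(n,m.sum(),r); 
    if n=='top': a=r[0]
    else: b=r[0]
B,e=tri(a,b); print('bar',B,e,pf(B), pf(onz('top',*a,190)))
# grip top both views, and top-only knob
print(pf(onz('top',231.04,207.65,129.6)),pf(onz('side',267.24,238.13,129.6)),pf(onz('side',265.9,268.65,30)),pf(onz('top',232.7,212.6,30)))
E
```

```text
top 346 ((259.9364318847656, 280.2051086425781), (7.177070617675781, 50.319236755371094), 85.42607879638672)
side 298 ((345.300048828125, 225.90003967285156), (7.602630138397217, 41.59086227416992), 26.56505012512207)
bar [461.88008534  83.80995866 190.44474586] 0.35249491306128905 [-68.92018099 -59.59361214 190.44474586] [-69.11537659 -59.62951934 190.        ]
[ 85.42133569  -6.51796052 129.6       ] [ 82.31135883  -7.37172913 129.6       ] [83.53076727  3.01133874 30.        ] [85.16154135  0.10781437 30.        ]
```

Emit:
send_rows:
  plan:
    - [0, [0.003, 0, 0], 0]
    - [0, [0.006, 0, 0], 0]
    - [0, [0.006, 0, 0], 0]
    - [0, [0.006, 0, 0], 0]

```text
clock: 5.75
ee_pos: [537.1, 19.3, 55.1]
tool_rot: [[-0.067, 0.998, 0.002], [0.998, 0.067, -0.0], [-0.0, 0.002, -1.0]]
ft_force: [8.4, 0.5, -6.6]
grip_width: 29.8
grasp_force: 40.0
```

Emit:
send_rows:
  plan:
    - [0.8, [0, 0, 0], 0]
    - [0.8, [0, 0, 0], 0]
    - [0.8, [0, 0, 0], 0]
    - [0.8, [0, 0, 0], 0]
    - [0.8, [0, 0, 0], 0]
    - [0.8, [0, 0, 0], 0]
    - [0.8, [0, 0, -0.05], 0]
    - [0.8, [0, 0, -0.1], 0]
    - [0.8, [0, 0, -0.15], 0]
    - [0.8, [0, 0, -0.2], 0]
    - [0.8, [0, 0, -0.25], 0]
    - [0.8, [-0.05, 0, -0.25], 0]
    - [0.8, [-0.1, 0, -0.25], 0]
    - [0.8, [-0.15, 0, -0.25], 0]
    - [0.8, [-0.2, 0, -0.25], 0]
    - [0.8, [-0.2, 0, -0.25], 0]

```text
clock: 7.35
ee_pos: [549.1, -184.8, 304.9]
tool_rot: [[-0.063, 0.998, 0.0], [0.998, 0.063, -0.001], [-0.001, 0.0, -1.0]]
ft_force: [0.3, 0.9, 0.2]
grip_width: 73.1
grasp_force: 0.0
```

```bash
cat > m.py <<'E'
from h import *
import sys
f=sys.argv[1]
p,d=snap('top','top'+f); q,_=snap('side','side'+f)
C={}
for n,P in(('top',p),('side',q)):
    h=cv2.cvtColor(P,cv2.COLOR_RGB2HSV); m=((h[...,0]<9)|(h[...,0]>170))&(h[...,1]>110)&(h[...,2]>35)
    m[:180]=0;m[310:]=0;m[:,:200]=0;m[:,370:]=0
    k,l,st,ce=cv2.connectedComponentsWithStats(m.astype(np.uint8)); i=1+np.argmax(st[1:,4]); v,u=np.nonzero(l==i)
    r=cv2.minAreaRect(np.c_[u,v].astype(np.float32)); print(n,len(u),r); C[n]=r[0]
    if n=='top': print('bar top-only z190',pf(onz('top',*r[0],190)))
B,e=tri(C['top'],C['side']); print('bar',B,e,'press',pf(B))
a=cv2.resize(p[180:300,190:310,::-1],(400,400),interpolation=cv2.INTER_CUBIC); b=cv2.resize(q[190:310,220:340,::-1],(400,400),interpolation=cv2.INTER_CUBIC)
cv2.imwrite('pics/c'+f+'.png',np.clip(np.hstack([a,b])*1.6,0,255).astype(np.uint8))
E
python3 m.py 3; python3 -c "
from h import *
go(ROS-85*XA-70*XA+[0,0,300])"
```

```text
top 343 ((229.8960418701172, 282.96044921875), (7.4627790451049805, 50.34888458251953), 84.2894058227539)
bar top-only z190 [-69.84501184  -0.54735752 190.        ]
side 363 ((334.79998779296875, 247.4000244140625), (8.9442720413208, 45.615779876708984), 26.56505012512207)
bar [457.22212264 142.75042561 189.91557446] 0.4180058264204589 press [-69.65119532  -0.47389564 189.91557446]
shift [ 0.3296 -0.0709  0.0048] turn -0.0021 F [-0.6 -0.  -1. ] clock 7.45 ee [ 548.8 -181.1  304.7] w 72.97940066437766 pf [ 2.000e-01 -3.297e+02  3.047e+02] j [-0.36  0.09  1.92  0.    1.13 -0.42]
```

View pics/c3.png

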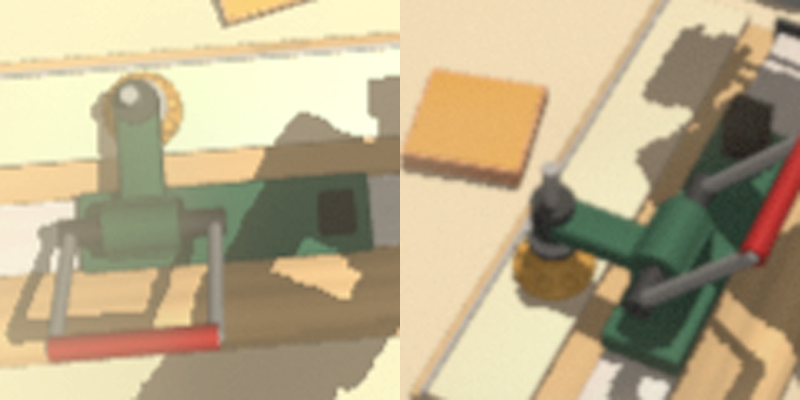

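The top view shows the knob at crop (128,97) above the rosette at (142,108). The offset is parallax, and the bar midpoint is within 0.5 mm of the rosette in y. Next is the bar.

```bash
python3 -c "
from h import *
go(ROS-154.7*XA+[0,0,168])"
```

```text
shift [ 0.3295 -0.0706  0.1368] turn -0.0021 F [-0.6 -0.  -1. ] clock 7.45 ee [ 548.8 -181.1  304.7] w 72.97940066437766 pf [ 2.000e-01 -3.297e+02  3.047e+02] j [-0.36  0.09  1.92  0.    1.13 -0.42]
```

Emit:
send_rows:
  plan:
    - [0.8, [0.05, -0.02, 0], 0]
    - [0.8, [0.1, -0.04, 0], 0]
    - [0.8, [0.15, -0.06, 0], 0]
    - [0.8, [0.2, -0.07, 0], 0]
    - [0.8, [0.25, -0.0705, 0], 0]
    - [0.8, [0.29, -0.0705, 0], 0]
    - [0.8, [0.32, -0.0705, 0], 0]
    - [0.8, [0.3295, -0.0705, 0], 0]
    - [0.8, [0.3295, -0.0705, 0.03], 0]
    - [0.8, [0.3295, -0.0705, 0.06], 0]
    - [0.8, [0.3295, -0.0705, 0.09], 0]
    - [0.8, [0.3295, -0.0705, 0.115], 0]
    - [0.8, [0.3295, -0.0705, 0.13], 0]
    - [0.8, [0.3295, -0.0705, 0.137], 0]
    - [0.8, [0.3295, -0.0705, 0.137], 0]
  force: 20

```text
clock: 8.95
ee_pos: [456.3, 143.8, 167.4]
tool_rot: [[-0.067, 0.998, -0.001], [0.998, 0.067, -0.0], [-0.0, -0.001, -1.0]]
ft_force: [-0.8, -0.8, 0.9]
grip_width: 72.8
grasp_force: 0.0
```

Emit:
send_rows:
  plan:
    - [0, [0, 0, 0], 0]
    - [0, [0, 0, 0], 0]
    - [0, [0, 0, 0], 0]
    - [0, [0, 0, 0], 0]
    - [0, [0, 0, 0], 0]
    - [0, [0, 0, 0], 0]
    - [0, [0, 0, 0], 0]
    - [0, [0, 0, 0], 0]
    - [0, [0, 0, 0], 0]
    - [0, [0, 0, 0], 0]
    - [0, [0, 0, 0], 0]
    - [0, [0, 0, 0], 0]
  force: 20

```text
clock: 10.15
ee_pos: [458.5, 143.9, 168.1]
tool_rot: [[-0.067, 0.998, 0.004], [0.998, 0.067, 0.0], [0.0, 0.004, -1.0]]
ft_force: [12.9, 0.1, -10.3]
grip_width: 15.4
grasp_force: 20.0
```

```bash
python3 -c "
from h import *
go(ROS-154.7*XA+[0,0,168])
th=np.arange(0,.95,.11); print([(t.round(2),(115*(np.sin(t-.65)+np.sin(.65))).round(1),(115*(np.cos(t-.65)-np.cos(.65))).round(1)) for t in th])"
```

```text
shift [-0.0006 -0.0014  0.0001] turn 0.0001 F [ 12.9   0.1 -10.3] clock 10.15 ee [458.5 143.9 168.1] w 15.44285720294253 pf [-68.3   0.6 168.1] j [ 0.26  0.1   2.2  -0.    0.85  0.19]
[(np.float64(0.0), np.float64(0.0), np.float64(0.0)), (np.float64(0.11), np.float64(10.5), np.float64(7.1)), (np.float64(0.22), np.float64(21.7), np.float64(13.0)), (np.float64(0.33), np.float64(33.4), np.float64(17.6)), (np.float64(0.44), np.float64(45.6), np.float64(20.9)), (np.float64(0.55), np.float64(58.1), np.float64(22.9)), (np.float64(0.66), np.float64(70.7), np.float64(23.4)), (np.float64(0.77), np.float64(83.4), np.float64(22.6)), (np.float64(0.88), np.float64(95.8), np.float64(20.4))]
```

Emit:
send_rows:
  plan:
    - [0, [0, 0.004, -0.001], 0]
    - [0, [0, 0.008, -0.004], 0]
    - [0, [0, 0.0125, -0.007], 0]
    - [0, [0, 0.018, -0.01], 0]
    - [0, [0, 0.0235, -0.013], 0]
    - [0, [0, 0.0235, -0.013], 0]

```text
clock: 10.75
ee_pos: [479.8, 145.2, 181.1]
tool_rot: [[-0.067, 0.998, -0.002], [0.998, 0.067, -0.001], [-0.0, -0.002, -1.0]]
ft_force: [-8.4, -2.3, 9.3]
grip_width: 15.2
grasp_force: 20.0
```

Emit:
send_rows:
  plan:
    - [0, [0, 0.006, -0.0025], 0]
    - [0, [0, 0.012, -0.0045], 0]
    - [0, [0, 0.018, -0.0065], 0]
    - [0, [0, 0.024, -0.008], 0]
    - [0, [0, 0.024, -0.008], 0]

```text
clock: 11.25
ee_pos: [504.2, 146.8, 188.9]
tool_rot: [[-0.066, 0.998, -0.001], [0.998, 0.066, -0.0], [-0.0, -0.001, -1.0]]
ft_force: [-5.2, -1.7, 7.4]
grip_width: 15.7
grasp_force: 20.0
```

Emit:
send_rows:
  plan:
    - [0, [0, 0.006, -0.001], 0]
    - [0, [0, 0.0125, -0.002], 0]
    - [0, [0, 0.0125, -0.002], 0]

```text
clock: 11.55
ee_pos: [516.0, 147.6, 190.8]
tool_rot: [[-0.066, 0.998, -0.003], [0.998, 0.066, -0.001], [-0.0, -0.003, -1.0]]
ft_force: [-11.2, -1.7, 10.7]
grip_width: 15.5
grasp_force: 20.0
```

Emit:
send_rows:
  plan:
    - [0, [0, 0.006, -0.0003], 0]
    - [0, [0, 0.0125, -0.0005], 0]
    - [0, [0, 0.0125, -0.0005], 0]

```text
clock: 11.85
ee_pos: [529.1, 148.5, 191.2]
tool_rot: [[-0.066, 0.998, -0.001], [0.998, 0.066, -0.0], [-0.0, -0.001, -1.0]]
ft_force: [-4.3, -1.9, 4.4]
grip_width: 15.7
grasp_force: 20.0
```

```bash
python3 m.py 4; python3 -c "
from h import *
go(ROS-154.7*XA+[0,0,168])"
```

```text
shift [-0.0005 -0.0719  0.0233] turn 0.0 F [-4.1 -2.2  1.8] clock 11.95 ee [528.8 148.5 191.3] w 15.508629167576235 pf [  2.2   0.5 191.3] j [ 0.23  0.17  2.05 -0.    0.92  0.16]Traceback (most recent call last):
  File "m.py", line 9, in <module>
    k,l,st,ce=cv2.connectedComponentsWithStats(m.astype(np.uint8)); i=1+np.argmax(st[1:,4]); v,u=np.nonzero(l==i)
                                                                        ~~~~~~~~~^^^^^^^^^^
    return _wrapfunc(a, 'argmax', axis=axis, out=out, **kwds)
    return bound(*args, **kwds)
ValueError: attempt to get argmax of an empty sequence
```

Emit:
send_rows:
  plan:
    - [0, [0, 0.0065, 0.0005], 0]
    - [0, [0, 0.0125, 0.001], 0]
    - [0, [0, 0.0125, 0.001], 0]

```text
clock: 12.25
ee_pos: [541.2, 149.3, 190.2]
tool_rot: [[-0.066, 0.998, -0.002], [0.998, 0.066, -0.0], [-0.0, -0.002, -1.0]]
ft_force: [-8.1, -1.4, 6.6]
grip_width: 15.6
grasp_force: 20.0
```

Emit:
send_rows:
  plan:
    - [0, [0, 0.005, 0.0007], 0]
    - [0, [0, 0.01, 0.0015], 0]
    - [0, [0, 0.01, 0.0015], 0]
    - [0, [0, 0.01, 0.0015], 0]

```text
clock: 12.65
ee_pos: [551.2, 150.0, 188.7]
tool_rot: [[-0.066, 0.998, -0.001], [0.998, 0.066, -0.0], [-0.0, -0.001, -1.0]]
ft_force: [-4.6, -2.1, 0.9]
grip_width: 15.4
grasp_force: 20.0
```

Emit:
send_rows:
  plan:
    - [0, [0, 0.002, 0.0005], 0]
    - [0, [0, 0.002, 0.0005], 0]
    - [0, [0, 0.002, 0.0005], 0]

```text
clock: 12.95
ee_pos: [553.4, 150.2, 188.4]
tool_rot: [[-0.066, 0.998, -0.0], [0.998, 0.066, -0.0], [-0.0, -0.0, -1.0]]
ft_force: [-3.3, -1.5, 2.0]
grip_width: 15.8
grasp_force: 20.0
```

```bash
python3 - <<'E'
from h import *
go(ROS-154.7*XA+[0,0,168])
p,_=snap('top','t5'); q,_=snap('side','s5')
a=cv2.resize(p[170:310,160:300,::-1],(400,400),interpolation=cv2.INTER_CUBIC); b=cv2.resize(q[170:310,220:360,::-1],(400,400),interpolation=cv2.INTER_CUBIC)
cv2.imwrite('pics/c5.png',np.clip(np.hstack([a,b])*1.6,0,255).astype(np.uint8))
E
```

```text
shift [-0.0006 -0.0965  0.0204] turn 0.0 F [-3.3 -1.5  2. ] clock 12.95 ee [553.4 150.2 188.4] w 15.798316612265856 pf [ 26.8   0.6 188.4] j [ 0.22  0.22  2.01 -0.    0.92  0.16]
```

View pics/c5.png

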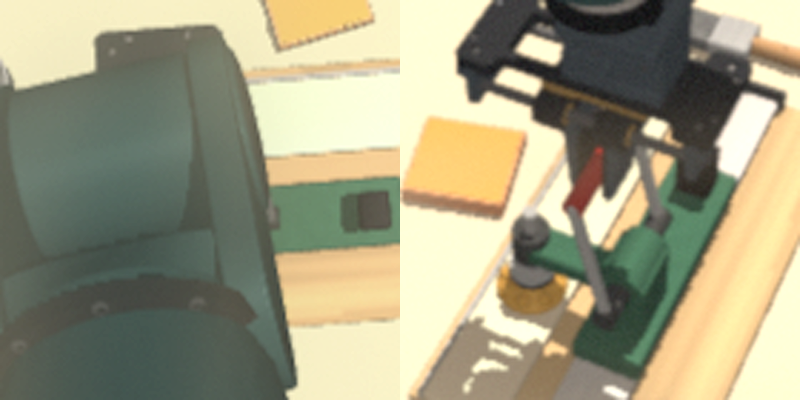

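Emit:
send_rows:
  plan:
    - [0, [0, 0.001, 0.0002], 0]
    - [0, [0, 0.001, 0.0002], 0]
    - [0, [0, 0.001, 0.0002], 0]

```text
clock: 13.35
ee_pos: [554.6, 150.3, 188.2]
tool_rot: [[-0.066, 0.998, -0.0], [0.998, 0.066, -0.0], [-0.0, -0.0, -1.0]]
ft_force: [-3.7, -2.8, 1.5]
grip_width: 15.7
grasp_force: 20.0
```

```bash
python3 - <<'E'
from h import *
go(ROS-154.7*XA+[0,0,168])
snap('side','s6'); g=np.load('pics/s6.npz')['p']; h=cv2.cvtColor(g,cv2.COLOR_RGB2HSV)
m=((h[...,0]<9)|(h[...,0]>170))&(h[...,1]>110)&(h[...,2]>35); m[:215]=0;m[255:]=0;m[:,:265]=0;m[:,310:]=0
v,u=np.nonzero(m); r=cv2.minAreaRect(np.c_[u,v].astype(np.float32)); print(r)
vx=np.polyfit(v,u,1); P,d=ray('side',*r[0])
# centre line of bar: intersect ray of visible centre with cylinder of radius 115 about pivot axis (press x=0,z=95)
for t in np.linspace(.85,1.2,3001):
    pass
f=lambda k:np.hypot(pf(P+k*d)[0],pf(P+k*d)[2]-95)-115
from scipy.optimize import brentq
k0=(230-P[2])/d[2];ks=np.linspace(k0,k0*1.2,400); F=[f(k) for k in ks]; i=next(i for i in range(399) if F[i]*F[i+1]<0)
q=pf(P+brentq(f,ks[i],ks[i+1])*d); print(q,'angle',.65+np.arctan2(q[0],q[2]-95))
E
```

```text
shift [-0.0006 -0.0977  0.0202] turn 0.0 F [-3.7 -2.8  1.5] clock 13.35 ee [554.6 150.3 188.2] w 15.730847215177867 pf [ 28.    0.6 188.2] j [ 0.22  0.22  2.   -0.    0.92  0.16]
((285.2877502441406, 232.38209533691406), (7.090385913848877, 23.505117416381836), 29.05460548400879)
[ 27.71064908  18.67585818 206.61146862] angle 0.8933571065599106
```

```bash
python3 -c "
from cell import *
print(close_job())"
```

```text
the job is handed in; nothing more can be done
None
```

I slid the press head until the pad was over the rosette, to within about 1 mm by the camera. I then pushed the lever four clicks (about 0.89 rad measured, target 0.88) and handed the job in at about 13 s with the bar still gripped.

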